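# Turn the stud plates over in the farrier's van

## Robot

A 6-joint arm with a two-finger parallel gripper is mounted at the origin on the work surface. World frame = base frame: x ahead of the robot, y to its left, z up, the work surface at z = 0. Lengths are in mm, angles in rad, forces in N, time in s.
With the tool pointing down it reaches from about 350 to 875 mm from the base axis. Payload 4.2 kg.
Tool frame: the origin (TCP) lies midway between the tips of the shut fingers; the grasp point (between the pads) lies 19 mm behind it; z points along the fingers, y is the direction in which the jaws open and shut (so a half turn about z gives the same grasp; the last joint's range is limited). The gripper opens to 85 mm and grips with 20 to 120 N. Pads are 22 mm wide; open, the fingers measure 114 mm over their backs; the gripper's body (76 mm by 85 mm) begins 54 mm behind the grasp point. The pads swing forward as they close: fully open they stand 13 mm farther back than shut.
Start: joints at [1.448, 0.385, 0.008, 0, -1.194, -0.259], TCP at [232.837, 579.988, 231.312] pointing down, gripper open.
Joint ranges: [-3.14, 3.14], [-1.21, 2.06], [-1.07, 1.41], [-3.16, 2.05], [-2.99, -0.16], [-3.1, 3.1]. Speed limits (rad/s): [2.79, 2.79, 3.14, 3.14, 3.14, 3.14].

## Interface

Orientations are given as a unit quaternion [x, y, z, w].
In Python, from bench import read_state, get_image, job_done, search_frame, regions_of gives the robot as it stands.
- The arm moves only by the tool servo_tool, never from a script. Its arguments are lists of equal length, an entry for each row: "turn": the turn, a rotation vector about the world's x, y, z in rad, a list of three; "dp": the shift along the world's x, y, z in m, a list of three; "fingers": the finger opening in m, from 0 to 0.0854. In form: {"turn": [[rx, ry, rz], ...], "dp": [[tx, ty, tz], ...], "fingers": [fingers, ...]}. A call has exactly 5 rows; each row shifts and turns the pose as measured when the row begins; what a row does not reach is not made up. A row lasts 1/8 s, in which the tool goes at most 62.5 mm and 10.7 degrees, less where a joint would pass 70% of its speed; a pose out of reach is approached as far as the arm can. A call is refused whole if a number of a shift passes 0.0625 or a number of a turn 0.188, either way. A call with a gripper value outside its range is refused whole. The fingers move at their own pace and stop on an object; the grip force is fixed at half the most. Time passes only in rows, so rows that do not move let the fingers close, or fill a call up. It gives the time, the measured TCP pose, the force and the opening at its end, in the units of the state.
- read_state(): the state, without advancing time (a new reading comes with each control period).
- get_image(name): name is "side" or "top"; returns a dict with "img" (480x640x3 uint8, red, green, blue), "vfov" (degrees; the focal length in pixels is half the picture's height over the tangent of half this angle, whatever the lens; pixels are square), "cx", "cy" (the principal point, pixels), "world_from_camera" (4x4, takes a point from camera to world coordinates). Camera axes: x right, y down, z forward; pixel columns grow to the right and rows downward; lengths in mm; the calibration is good to about 2 mm. A picture is of the moment at which its call begins. There is no depth.
- job_done(): hands the job in, once; it reports no verdict.
Trained networks look in the newest picture that a camera, given by its name, has taken for a name from the list of things; names that differ only in an ending like _2 or _b are one class to them, and where a whole thing is asked for, a point or a joint stands for the part that bears it (a point fixed in the world has none). Each returns a list of dicts, best first, with "score" (0 to 1); they miss things now and then, are a little off and sometimes report something else, mostly with a low value. They report only what shows in the picture. A call takes as long as a camera call. They do not tell look-alikes from the thing itself.
- search_frame(query, camera): "box" ([left, top, width, height] in pixels, round what is visible of it).
- regions_of(query, camera): "region" (480x640 bool, what is visible of it) and "box" ([left, top, width, height] in pixels, round what is visible of it).
The state is a dict: "clock": time; "joints": joint angles; "joint_vel": joint speeds; "joint_efforts": joint torques, N m; "position": TCP position; "ee_rot": TCP orientation; "contact_force": force on the tool from outside, world axes, zero at the start; "wrist_torque": the same for the moment, N m; "gripper_width": finger opening in mm.
Only numpy, scipy, OpenCV 4.12 (cv2) and the standard library are available. Lean on these libraries where they do the work, as an engineer would, in place of code of your own. Each camera call takes 0.05 s, during which the arm holds its last target. There are 200 camera calls.

## Task

The stud plates on the van bench are to be checked for wear. Pull the drawer out to its stop and take the lifter from it; with the lifter's blade flip over every plate that lies blue face up, so that each lies flat on the bench with its studs up, keeping the fingers off the plates. Then stand the lifter back in the drawer on its blade and push the drawer fully shut; the plate that is already studs up must stay so, and leave the tin and the horseshoe alone.

Things in the scene. Friction and masses are not known exactly. Their poses are not given: they have to be found in the camera images.
- drawer (a joint): how far the drawer is pulled out, in m: 0 shut, 0.16 at its stop. It sits in a grey steel cabinet on the bench (260 mm deep, 220 mm wide, top 115 mm above the bench), slides level, and needs about 2 N to move.
- drawer_handle (a point): middle of the drawer's blue pull: a level bar 120 mm long (y), 12 mm thick (x), 16 mm high, its middle 85 mm above the bench and 44 mm out from the white drawer front, joined to it at the ends only (96 mm free). The front's top edge is 98 mm above the bench. Axes are the cabinet's and it moves with the drawer: the drawer opens along -x, z is up.
- drawer_in (a point): point on the drawer's inner floor (black, 14 mm above the bench), on its centre line, 60 mm behind the inside of its front; axes as for the handle; moves with the drawer. The floor is 232 mm (x) by 192 mm (y); the front stands 84 mm above it, the other walls 39 mm, the cabinet's roof 93 mm. At the stop the cabinet's front edge is 100 mm to the +x side of this point.
- lifter_grip (a point): middle of the 160 g lifter's upright orange grip, 50 mm above its underside. Grip 30 (x) by 24 mm (y), its top 80 mm above the underside, on a steel foot 36 x 50 x 4 mm. A flat steel blade, 28 mm wide, 2.5 mm thick, flush with the foot's underside, runs forward (x) to 80 mm from the grip's centre line. z up. It starts standing in the drawer, blade towards the back.
- plate1: 66 mm square stud plate, 5 mm thick, 85 g: one face smooth and blue, the other dark with four brass studs (8 mm across, 7 mm tall, centred 26 mm each way from the middle). Starts blue face up, standing on its studs: a 7 mm gap, 44 mm wide, runs under it from every side. Origin: centre, at the stud tips; x, y along the sides; z from studs to blue face (up at first). May be absent.
- plate2: another plate, just like plate1, described there; it may be absent
- plate3: another plate, just like plate1, described there; it may be absent
- plate4: another plate, just like plate1, described there; it may be absent
- plate_ok: a plate of the same make and size that already lies studs up, blue face on the bench. Origin: centre of its blue underside; z points from the blue face to the studs, up at the start. It needs no turning.
- tin: a closed tin, 68 mm across and 90 mm tall, standing at the back of the bench, not to be disturbed. Origin: centre of its underside.
- horseshoe: a steel horseshoe, about 140 mm across and 9 mm thick, lying flat at the back of the bench, not to be disturbed. Origin: centre of its underside.
Things that resemble listed ones, but are neither listed nor needed, are in the scene too. Leave any turquoise or white look-alike of the plate_ok alone.

How it is judged (in metres and radians):
On the way, in this order (a step that is already met when the one before it is completed fails the run):
1. the drawer is pulled out to its stop (value of joint drawer above 0.152 m), for 0.2 s.
2. the lifter is lifted out of the drawer (z of lifter_grip in the frame of drawer_in above 0.095 m), for 0.1 s.
3. every plate that was blue side up lies turned over, studs up (angle between each of plate1, plate2, plate3, plate4's own z axis and vertical above 2.99 rad), for 0.3 s.
4. the lifter stands in the drawer again (x of lifter_grip in the frame of drawer_in between -0.06 and 0.17 m and y of lifter_grip in the frame of drawer_in between -0.09 and 0.09 m and z of lifter_grip in the frame of drawer_in between 0.04 and 0.06 m and angle between lifter_grip's own z axis and vertical below 0.2 rad), for 0.2 s.
At the end, for the whole second after the job is handed in: every plate present lies studs up within 9 degrees, flat on the bench (not on another thing) and at rest; the lifter stands upright (within 11 degrees) on the floor of the drawer; the drawer is shut to within 6 mm (all of step 3 and all of step 4 and angle between plate_ok's own z axis and vertical below 0.15 rad and height (world z) of each of plate1, plate2, plate3, plate4 below 0.016 m and linear speed of each of plate1, plate2, plate3, plate4 below 0.02 m/s and height (world z) of plate_ok below 0.004 m and value of joint drawer below 0.006 m); the robot touches nothing.
It fails at once if the fingers press on a plate (more than 4 N) (contact force between the fingers and plate1 above 4 N or contact force between the fingers and plate2 above 4 N or contact force between the fingers and plate3 above 4 N or contact force between the fingers and plate4 above 4 N or contact force between the fingers and plate_ok above 4 N).
It fails at once if the tin or the horseshoe is moved more than 3 cm or the tin is tipped (distance of any of tin, horseshoe from where it was at the start of the episode above 0.03 m or angle between tin's own z axis and vertical above 0.3 rad).
Of plate1, plate2, plate3, plate4 only 3 to 4 are there at a start; the rules pass over those that are not, and their reading is None.
At some moment in a run one of plate1, plate2, plate3, plate4 may be knocked a few centimetres aside while the robot is not near it.
It also fails if it takes over 210 s, if anything falls off the work surface, if the arm or the gripper's body presses on something with over 40 N, if the wrist force passes 120 N, or if a joint passes its speed limit or range.

## Working session

There is one attempt and no reset: what is moved stays moved. The work goes in short steps, Python scripts to look and compute and a tool call to move; the robot and the scene stay as the last step left them, time stands still between calls to the robot, and variables do not carry over. Pictures are saved under pics/ and viewed, about 12 in all and at most 16, crops included, and the job is handed in when it is done.

Besides the shell and the picture viewer there is one more tool, called after "Call:" as a command line: name --argument value ..., lists and objects as JSON in quotes. servo_tool: Moves the arm, as the interface text tells. Its arguments: {"type":"object","properties":{"turn":{"type":"array","items":{"type":"array","items":{"type":"number"}}},"dp":{"type":"array","items":{"type":"array","items":{"type":"number"}}},"fingers":{"type":"array","items":{"type":"number"}}},"required":["turn","dp","fingers"]}

```bash
ls; mkdir -p pics; cat > h.py <<'E'
import numpy as np, cv2
from bench import *
def K(d):
    f=240/np.tan(np.radians(d['vfov'])/2); return f,d['cx'],d['cy']
def back(d,uv,z):
    f,cx,cy=K(d);T=np.array(d['world_from_camera'])
    r=T[:3,:3]@np.array([(uv[0]-cx)/f,(uv[1]-cy)/f,1]);o=T[:3,3]
    return o+r*(z-o[2])/r[2]
def proj(d,p):
    f,cx,cy=K(d);T=np.linalg.inv(np.array(d['world_from_camera']))
    q=T[:3,:3]@np.array(p)+T[:3,3]; return np.array([cx+f*q[0]/q[2],cy+f*q[1]/q[2]])
def save(d,n,box=None,s=1):
    im=d['img'][:,:,::-1]
    if box: x,y,w,h=box; im=im[y:y+h,x:x+w]
    cv2.imwrite('pics/'+n,cv2.resize(im,None,fx=s,fy=s,interpolation=cv2.INTER_CUBIC))
E
python3 - <<'E'
from h import *
for c in ('top','side'):
    d=get_image(c); save(d,c+'0.png'); print(c,d['vfov'],d['cx'],d['cy'],np.round(d['world_from_camera'],3).tolist())
    for q in ('drawer_handle','drawer','lifter_grip','plate1','plate_ok','tin','horseshoe'):
        print(q,[(round(r['score'],2),np.round(r['box']).tolist()) for r in search_frame(q,c)][:7])
print(read_state())
E
```

```text
pics
top 50.556984551468204 316.5516446130475 239.8796872672831 [[-0.017, -0.99, 0.139, 390.815], [-1.0, 0.017, -0.0, -38.402], [-0.002, -0.139, -0.99, 1262.279], [0.0, 0.0, 0.0, 1.0]]
drawer_handle [(0.78, [125.0, 198.0, 95.0, 32.0])]
drawer [(0.9, [124.0, 199.0, 99.0, 29.0])]
lifter_grip []
plate1 [(0.98, [305.0, 219.0, 34.0, 27.0]), (0.68, [355.0, 235.0, 30.0, 27.0])]
plate_ok [(0.7, [220.0, 314.0, 27.0, 29.0]), (0.69, [279.0, 309.0, 37.0, 33.0]), (0.62, [251.0, 263.0, 34.0, 30.0]), (0.59, [264.0, 211.0, 35.0, 32.0])]
tin [(0.81, [261.0, 137.0, 25.0, 31.0])]
horseshoe [(0.71, [314.0, 128.0, 56.0, 47.0])]
side 45.799076476617635 317.0497793396286 229.5348369293663 [[-0.858, -0.361, 0.365, 132.398], [-0.513, 0.61, -0.604, 672.822], [-0.004, -0.706, -0.709, 942.711], [0.0, 0.0, 0.0, 1.0]]
drawer_handle [(0.62, [134.0, 295.0, 90.0, 108.0])]
drawer [(0.8, [130.0, 296.0, 91.0, 112.0])]
lifter_grip [(0.58, [359.0, 186.0, 36.0, 31.0]), (0.37, [293.0, 238.0, 38.0, 31.0])]
plate1 [(0.88, [293.0, 238.0, 38.0, 32.0]), (0.71, [360.0, 186.0, 37.0, 32.0]), (0.62, [336.0, 214.0, 40.0, 27.0])]
pla
[... 262 characters left out ...]
: array([ 1.44762742e+00,  3.84671328e-01,  7.88043069e-03,  9.81984166e-06,
       -1.19401492e+00, -2.58619268e-01]), 'joint_vel': array([ 1.94866139e-03,  2.67998269e-04, -1.85507187e-03,  2.66364284e-03,
        4.41467812e-05,  4.67946321e-04]), 'joint_efforts': array([-2.40482314e-04, -3.92029560e+01,  1.88610202e+01,  4.19074908e+00,
       -1.75543137e-04,  6.41818758e-06]), 'position': array([232.82148363, 579.97966398, 231.32318357]), 'ee_rot': array([ 9.81835329e-01, -1.89735043e-01,  4.87607045e-06,  4.42408379e-06]), 'contact_force': array([ 0.37699839,  0.46823861, -0.19237967]), 'wrist_torque': array([ 0.02333036, -0.06611907,  0.00376086]), 'gripper_width': 85.30492391277481}
```

View pics/top0.png

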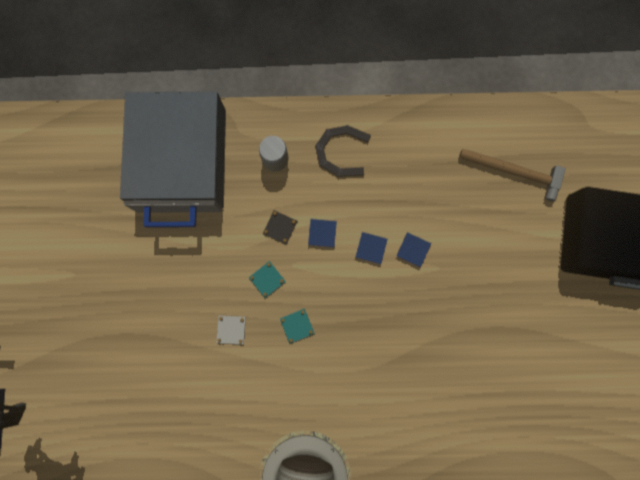

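View pics/side0.png

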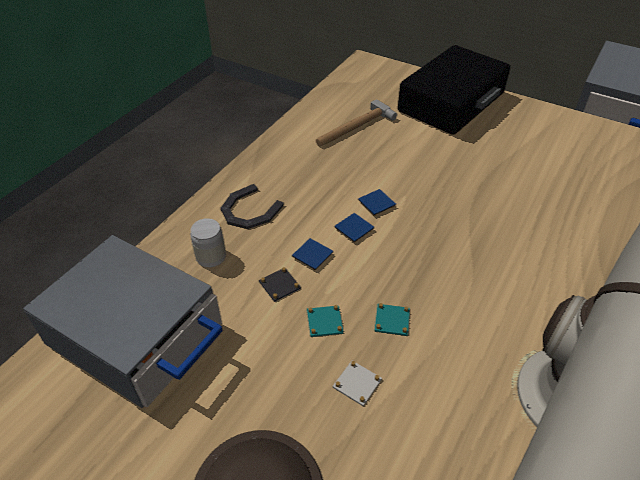

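The top view shows three blue plates at (322,234), (371,249) and (414,250), and the dark plate_ok with studs at (281,227). The look-alikes are turquoise at (267,280) and (298,326) and white at (231,330). The tin is at (273,152), the horseshoe at (343,152) and the cabinet handle at (170,223). The choice is clear by colour: the three navy plates.

```bash
cat >> h.py <<'E'
def blues(d,z=12):
    hsv=cv2.cvtColor(d['img'],cv2.COLOR_RGB2HSV)
    m=cv2.inRange(hsv,(108,110,40),(130,255,255)); out=[]
    n,l,st,c=cv2.connectedComponentsWithStats(m)
    for i in range(1,n):
        if st[i,4]<150: continue
        cn=cv2.findContours((l==i).astype(np.uint8),0,2)[0][0]
        r=cv2.minAreaRect(cn) 
        P=np.array([back(d,q[0].astype(float),z)[:2] for q in cn],np.float32)
        (x,y),(w,h),a=cv2.minAreaRect(P)
        out.append((c[i].round().tolist(),back(d,c[i],z)[:2].round(1).tolist(),round(w),round(h),round((a+45)%90-45,1)))
    return out
E
python3 - <<'E'
from h import *
for c in ('top','side'):
    d=get_image(c); print(c,*blues(d),sep='\n')
    if c=='top':
        print('handle ends',back(d,(145,223),85),back(d,(196,222),85),'mid',back(d,(170.5,223),85))
        print('cab top',[back(d,p,115).round() for p in ((127,93),(218,93),(215,199),(122,201))])
    save(d,c+'c.png',(120,190,320,120) if c=='top' else (130,280,110,120),2.5 if c=='top' else 4)
E
```

```text
top
([169.0, 219.0], [624.4, 328.9], 128, 46, -1.0)
([324.0, 234.0], [580.3, -56.6], 57, 57, -5.4)
([374.0, 249.0], [540.0, -179.7], 55, 55, -14.5)
([414.0, 252.0], [531.5, -280.2], 56, 55, -28.4)
handle ends [602.87447248 363.87882994  85.        ] [603.15632312 243.93825079  85.        ] mid [601.82181247 303.88347476  85.        ]
cab top [array([912., 406., 115.]), array([908., 189., 115.]), array([651., 194., 115.]), array([650., 408., 115.])]
side
([377.0, 201.0], [537.0, -278.7], 65, 66, -26.6)
([353.0, 227.0], [544.2, -171.5], 66, 65, -16.4)
([312.0, 253.0], [583.5, -51.3], 66, 65, -6.3)
([192.0, 349.0], [650.9, 278.8], 137, 61, -0.6)
```

View pics/topc.png

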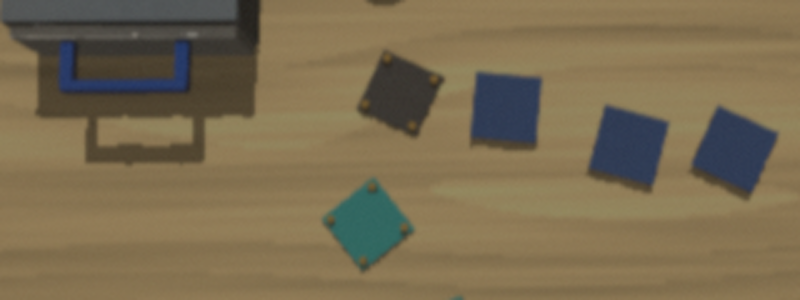

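Call:
servo_tool --turn '[[0,0,0.048],[0,0,0.048],[0,0,0.048],[0,0,0.048],[0,0,0.048]]' --dp '[[0.049,-0.034,0],[0.049,-0.034,0],[0.049,-0.034,0],[0.049,-0.034,0],[0.049,-0.034,0]]' --fingers '[0,0,0,0,0]'

```text
clock: 1.52
position: [480.8, 408.1, 231.6]
ee_rot: [0.998, -0.062, 0.0, -0.001]
contact_force: [0.0, 0.8, 0.2]
gripper_width: 0.1
```

Call:
servo_tool --turn '[[0,0,0.048],[0,0,0.048],[0,0,0.048],[0,0,0],[0,0,0]]' --dp '[[0.049,-0.034,0],[0.049,-0.034,0],[0.049,-0.034,0],[0,0,0],[0,0,0]]' --fingers '[0,0,0,0,0]'

```text
clock: 2.15
position: [635.1, 298.9, 230.6]
ee_rot: [1.0, 0.009, 0.0, -0.001]
contact_force: [0.3, 0.2, -0.0]
gripper_width: -0.0
```

Call:
servo_tool --turn '[[0,0,-0.018],[0,0,0],[0,0,0],[0,0,0],[0,0,0]]' --dp '[[-0.008,0.005,-0.04],[0,0,-0.04],[0,0,-0.04],[0,0,-0.038],[0,0,0]]' --fingers '[0,0,0,0,0]'

```text
clock: 2.78
position: [621.7, 310.2, 72.1]
ee_rot: [1.0, 0.005, 0.002, -0.002]
contact_force: [-0.3, 0.4, 0.7]
gripper_width: 0.3
```

Call:
servo_tool --turn '[[0,0,0],[0,0,0],[0,0,0],[0,0,0],[0,0,0]]' --dp '[[-0.02,0,0],[-0.035,0,0],[-0.035,0,0],[-0.035,0,0],[-0.025,0,0]]' --fingers '[0,0,0,0,0]'

```text
clock: 3.4
position: [476.6, 318.2, 84.5]
ee_rot: [1.0, 0.009, 0.015, -0.01]
contact_force: [3.0, -0.6, -1.4]
gripper_width: -0.0
```

Call:
servo_tool --turn '[[0,0,0],[0,0,0],[0,0,0],[0,0,0],[0,0,0]]' --dp '[[-0.008,0,0],[-0.006,0,0],[-0.006,0,0],[-0.004,0,0],[0,0,0]]' --fingers '[0,0,0,0,0]'

```text
clock: 4.03
position: [456.1, 321.9, 90.0]
ee_rot: [1.0, 0.011, 0.021, -0.013]
contact_force: [0.7, 0.4, -0.6]
gripper_width: -0.0
```

Call:
servo_tool --turn '[[0,0,0],[0,0,0],[0,0,0],[0,0,0],[0,0,0]]' --dp '[[0.003,-0.008,-0.014],[0,0,0],[-0.008,0,0],[-0.006,0,0],[0,0,0]]' --fingers '[0,0,0,0,0]'

```text
clock: 4.65
position: [457.7, 313.5, 75.0]
ee_rot: [0.999, 0.012, 0.031, -0.015]
contact_force: [0.2, -0.6, 0.6]
gripper_width: 0.1
```

```bash
python3 - <<'E'
from h import *
s=read_state();print(s['position'],s['contact_force'])
d=get_image('side');save(d,'s1.png',(60,220,360,260),2.2)
d=get_image('top');save(d,'t1.png',(90,150,200,160),4)
for q in('lifter_grip','drawer_handle'):
  for c in('side','top'): print(q,c,[(round(r['score'],2),np.round(r['box']).tolist()) for r in search_frame(q,c)][:3])
E
```

```text
[457.67465409 313.50862171  74.97339126] [ 0.2022792  -0.59712493  0.59333948]
lifter_grip side [(0.97, [173.0, 363.0, 55.0, 50.0])]
lifter_grip top [(0.83, [146.0, 212.0, 30.0, 37.0])]
drawer_handle side [(0.72, [128.0, 303.0, 148.0, 149.0])]
drawer_handle top [(0.8, [130.0, 198.0, 88.0, 97.0])]
```

View pics/s1.png

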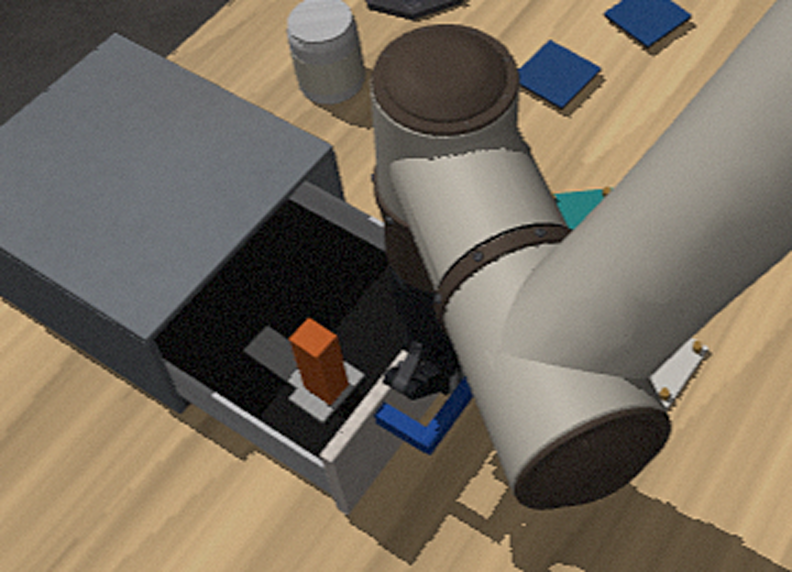

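View pics/t1.png

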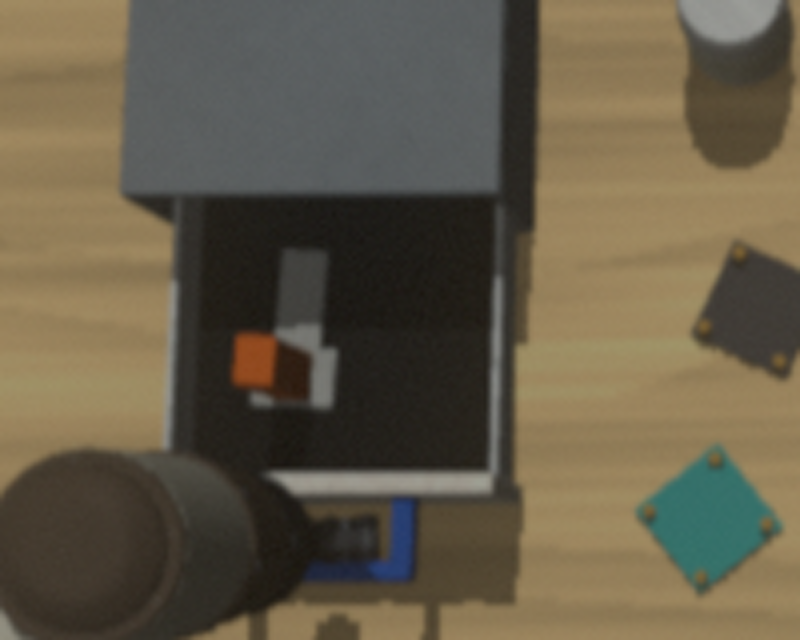

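```bash
cat >> h.py <<'E'
from scipy.spatial.transform import Rotation as R
def go(p,yaw,pitch=0):
    """yaw deg: world direction of tool x, tool pointing down; prints dp(mm), turn(rad)"""
    s=read_state(); c=R.from_quat(s['ee_rot'])
    t=R.from_euler('z',yaw,degrees=True)*R.from_quat([1,0,0,0])
    rv=(t*c.inv()).as_rotvec()
    print('pos',s['position'].round(1),'dp',(np.array(p)-s['position']).round(1),'turn',rv.round(3),'F',s['contact_force'].round(1),'w',round(s['gripper_width'],1))
E
python3 - <<'E'
from h import *
d=get_image('top')
g=lambda u,v,z:back(d,(u/4+90,v/4+150),z).round(1)
print('bar outer',g(350,580,77),'front in top',g(380,470,98),'griptop',g(254,360,94),'tip',g(304,250,16.5),'base',g(299,325,16.5),'foot corner',g(335,408,18),'cab',g(310,194,115))
d=get_image('side')
h=lambda u,v,z:back(d,(u/2.2+60,v/2.2+220),z).round(1)
print('griptop',h(316,337,94),'tip',h(258,338,16.5), 'bar',h(425,445,93))
go((470,300,230),-4)
E
```

```text
bar outer [433.3 286.1  77. ] front in top [495.2 264.4  98. ] griptop [560.8 339.9  94. ] tip [640.9 335.6  16.5] base [593.6 337.6  16.5] foot corner [541.1 313.7  18. ] cab [653.9 303.4 115. ]
griptop [558.3 340.1  94. ] tip [638.3 335.2  16.5] bar [436.1 368.4  93. ]
pos [456.8 313.7  75.1] dp [ 13.2 -13.7 154.9] turn [-0.028  0.063 -0.096] F [ 7.5 -3.1 -3.8] w 0.4
```

Call:
servo_tool --turn '[[0,0,0],[-0.014,0.03,-0.045],[-0.014,0.03,-0.045],[0,0,0],[0,0,0]]' --dp '[[0.005,0,0.05],[0,0,0.05],[0.03,0.008,0.01],[0.04,0.01,0],[0.03,0.009,0]]' --fingers '[0,0,0.055,0.055,0.055]'

```text
clock: 5.68
position: [558.4, 342.3, 190.3]
ee_rot: [1.0, -0.031, -0.002, -0.0]
contact_force: [-0.5, 0.3, 0.4]
gripper_width: 53.9
```

```bash
python3 - <<'E'
from h import *
go((560,340,55),-3.5)
E
```

```text
pos [558.4 342.3 190.3] dp [   1.6   -2.3 -135.3] turn [-0.001 -0.003  0.   ] F [-0.5  0.3  0.4] w 53.9
```

Call:
servo_tool --turn '[[0,0,0],[0,0,0],[0,0,0],[0,0,0],[0,0,0]]' --dp '[[0.001,-0.002,-0.04],[0,0,-0.04],[0,0,-0.035],[0,0,-0.018],[0,0,0]]' --fingers '[0.055,0.055,0.055,0.055,0.055]'

```text
clock: 6.3
position: [556.8, 343.3, 53.6]
ee_rot: [1.0, -0.03, -0.003, -0.001]
contact_force: [1.0, -0.3, 1.3]
gripper_width: 55.0
```

```bash
python3 - <<'E'
from h import *
go((560,340,55),-3.5)
E
```

```text
pos [556.8 343.3  53.6] dp [ 3.2 -3.3  1.4] turn [-0.003 -0.006 -0.001] F [ 1.  -0.3  1.3] w 55.0
```

Call:
servo_tool --turn '[[-0.003,-0.006,0],[0,0,0],[0,0,0],[0,0,0],[0,0,0]]' --dp '[[0.003,-0.003,0.001],[0,0,0],[0,0,0],[0,0,0],[0,0,0]]' --fingers '[0.055,0,0,0,0]'

```text
clock: 6.92
position: [560.4, 341.8, 58.4]
ee_rot: [1.0, -0.029, 0.002, -0.002]
contact_force: [-0.5, 0.0, -1.6]
gripper_width: 23.2
```

```bash
python3 - <<'E'
from h import *
go((560,340,55),-3.5)
E
```

```text
pos [560.4 341.8  58.4] dp [-0.4 -1.8 -3.4] turn [-0.003  0.004 -0.002] F [-0.5  0.  -1.6] w 23.2
```

Call:
servo_tool --turn '[[0,0,0],[0,0,0],[0,0,0],[0,0,0],[0,0,0]]' --dp '[[0,0,0.02],[0,0,0.04],[0,0,0.05],[0,0,0.045],[0,0,0]]' --fingers '[0,0,0,0,0]'

```text
clock: 7.55
position: [558.5, 339.9, 215.5]
ee_rot: [1.0, -0.03, -0.0, 0.0]
contact_force: [0.0, 0.4, -1.3]
gripper_width: 23.1
```

Call:
servo_tool --turn '[[0,0,0],[0,0,-0.01],[0,0,-0.01],[0,0,-0.01],[0,0,-0.01]]' --dp '[[-0.01,-0.05,0],[-0.015,-0.06,0],[-0.015,-0.06,0],[-0.015,-0.06,0],[-0.015,-0.06,0]]' --fingers '[0,0,0,0,0]'

```text
clock: 8.18
position: [483.4, 48.0, 207.8]
ee_rot: [0.999, -0.048, -0.006, 0.002]
contact_force: [1.5, -0.2, -1.4]
gripper_width: 23.3
```

```bash
python3 - <<'E'
from h import *
go((461,-38,70),-6.3)
d=get_image('side');print(*blues(d),sep='\n')
save(d,'s2.png',(200,130,300,260),2.6)
E
```

```text
pos [483.4  48.  207.8] dp [ -22.4  -86.  -137.8] turn [ 0.004 -0.011 -0.013] F [ 1.5 -0.2 -1.4] w 23.3
([377.0, 201.0], [536.7, -277.8], 65, 66, -26.6)
([355.0, 227.0], [540.7, -173.0], 66, 66, -16.4)
([307.0, 256.0], [587.7, -38.2], 42, 65, -6.8)
([267.0, 392.0], [477.3, 280.7], 137, 58, -0.8)
```

View pics/s2.png

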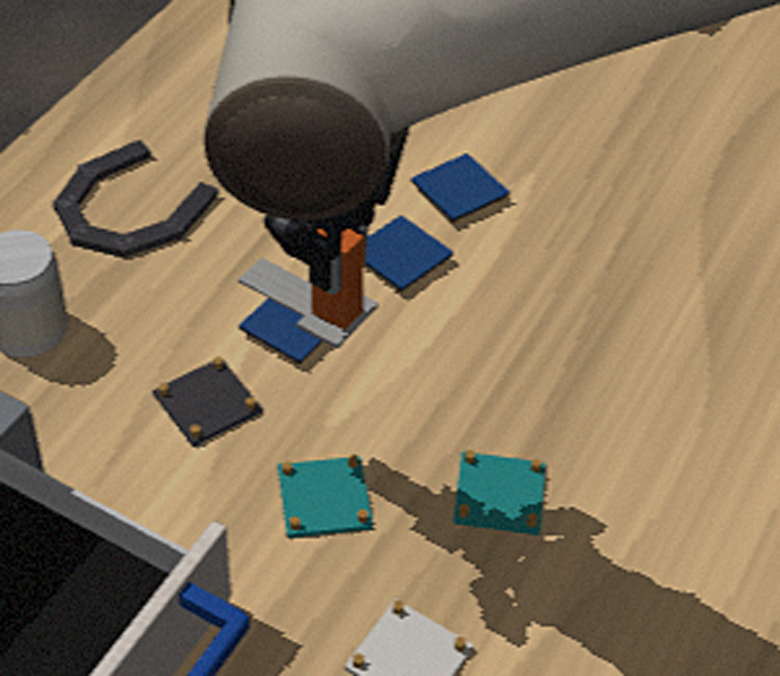

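Call:
servo_tool --turn '[[0.004,-0.011,-0.013],[0,0,0],[0,0,0],[0,0,0],[0,0,0]]' --dp '[[-0.012,-0.043,-0.02],[-0.01,-0.043,-0.035],[0,0,-0.04],[0,0,-0.04],[0,0,0]]' --fingers '[0,0,0,0,0]'

```text
clock: 8.85
position: [451.3, -49.1, 66.1]
ee_rot: [0.998, -0.061, -0.006, 0.001]
contact_force: [0.5, 0.2, -1.4]
gripper_width: 23.1
```

```bash
python3 - <<'E'
from h import *
go((461,-38,43),-6.3)
E
```

```text
pos [451.3 -49.1  66.1] dp [  9.7  11.1 -23.1] turn [ 0.002 -0.011  0.012] F [ 0.5  0.2 -1.4] w 23.1
```

Call:
servo_tool --turn '[[0.002,-0.011,0.012],[0,0,0],[0,0,0],[0,0,0],[0,0,0]]' --dp '[[0.009,0.011,-0.01],[0,0,-0.006],[0,0,-0.003],[0,0,-0.002],[0,0,0]]' --fingers '[0,0,0,0,0]'

```text
clock: 9.48
position: [464.4, -35.8, 47.4]
ee_rot: [0.999, -0.053, 0.004, -0.001]
contact_force: [-1.0, 0.0, -1.1]
gripper_width: 23.1
```

```bash
python3 - <<'E'
from h import *
go((461,-38,43),-6.3)
E
```

```text
pos [464.4 -35.8  47.4] dp [-3.4 -2.2 -4.4] turn [-0.002  0.009 -0.004] F [-1.   0.  -1.1] w 23.1
```

Call:
servo_tool --turn '[[-0.002,0.008,-0.004],[0,0,0],[0,0,0],[0,0,0],[0,0,0]]' --dp '[[-0.004,-0.002,-0.001],[0,0,-0.001],[0,0,-0.001],[0,0,-0.001],[0,0,0]]' --fingers '[0,0,0,0,0]'

```text
clock: 10.1
position: [460.4, -38.1, 43.9]
ee_rot: [0.998, -0.055, 0.001, -0.0]
contact_force: [-0.1, 0.2, -0.2]
gripper_width: 23.2
```

```bash
python3 - <<'E'
from h import *
go((461,-38,43),-6.3)
E
```

```text
pos [460.4 -38.1  43.9] dp [ 0.6  0.1 -0.9] turn [-0.     0.001  0.001] F [-0.1  0.2 -0.2] w 23.2
```

Call:
servo_tool --turn '[[0,0,0],[0,0,0],[0,0,0],[0,0,0],[0,0,0]]' --dp '[[0,0,0.0015],[0.01,-0.001,0],[0.012,-0.001,0],[0.01,-0.001,0],[0,0,0]]' --fingers '[0,0,0,0,0]'

```text
clock: 10.72
position: [495.7, -41.2, 45.4]
ee_rot: [0.998, -0.055, 0.001, -0.0]
contact_force: [0.1, -0.0, -1.3]
gripper_width: 23.2
```

```bash
python3 - <<'E'
from h import *
go((495,-42,45.5),-6.3)
d=get_image('side');print(*blues(d),sep='\n')
save(d,'s3.png',(250,180,160,120),5)
E
```

```text
pos [495.7 -41.2  45.4] dp [-0.7 -0.8  0.1] turn [-0.     0.003  0.001] F [ 0.1 -0.  -1.3] w 23.2
([380.0, 204.0], [524.9, -273.8], 65, 41, -24.7)
([310.0, 256.0], [581.7, -40.7], 55, 64, -6.2)
([266.0, 393.0], [477.3, 281.3], 137, 58, -0.8)
```

View pics/s3.png

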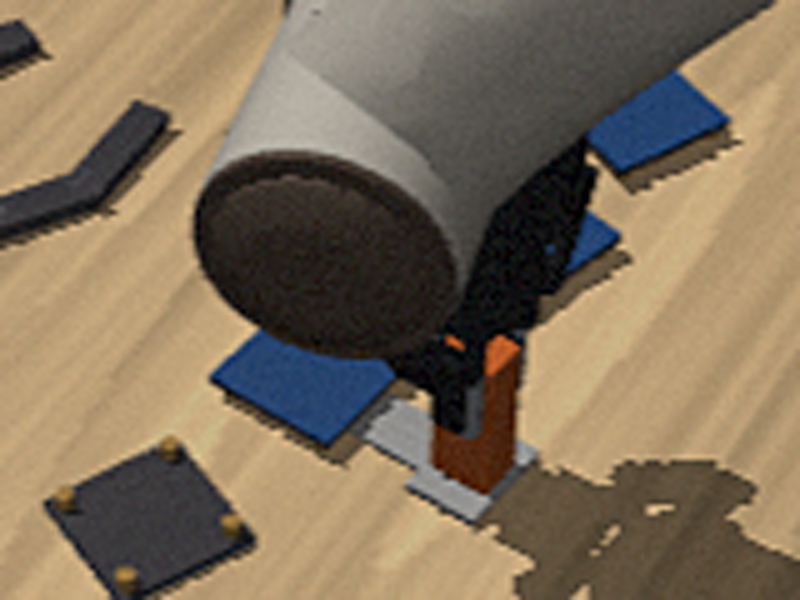

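Call:
servo_tool --turn '[[0,0,0],[0,0,0],[0,0,0],[0,0,0],[0,0,0]]' --dp '[[0,0,0.008],[0,0,0.01],[0,0,0.01],[0,0,0.01],[0,0,0]]' --fingers '[0,0,0,0,0]'

```text
clock: 11.4
position: [493.9, -41.3, 86.6]
ee_rot: [0.998, -0.055, 0.001, -0.0]
contact_force: [0.6, -0.5, -1.7]
gripper_width: 23.6
```

```bash
python3 - <<'E'
from h import *
go((495,-42,85),-6.3)
d=get_image('side')
save(d,'s4.png',(250,180,160,120),5)
E
```

```text
pos [493.9 -41.3  86.6] dp [ 1.1 -0.7 -1.6] turn [-0.     0.001  0.001] F [ 0.6 -0.5 -1.7] w 23.6
```

View pics/s4.png

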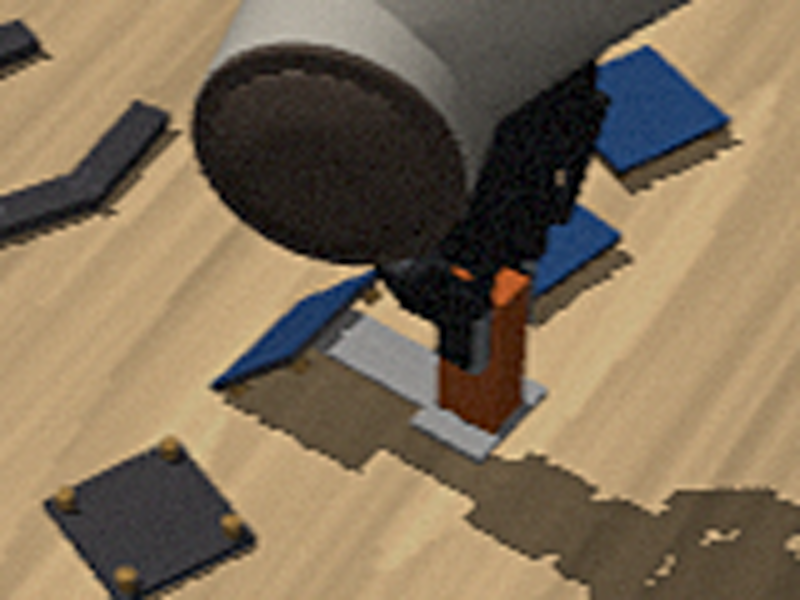

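Call:
servo_tool --turn '[[0,0,0],[0,0,0],[0,0,0],[0,0,0],[0,0,0]]' --dp '[[0.008,-0.001,0.004],[0.012,-0.001,0.002],[0.014,-0.002,0],[0.014,-0.002,0],[0.01,-0.001,0]]' --fingers '[0,0,0,0,0]'

```text
clock: 12.08
position: [555.7, -49.0, 91.6]
ee_rot: [0.998, -0.055, -0.0, 0.0]
contact_force: [-0.3, -0.0, -2.1]
gripper_width: 23.1
```

Call:
servo_tool --turn '[[0,0,0],[0,0,0],[0,0,0],[0,0,0],[0,0,0]]' --dp '[[0,0,0.005],[0,0,0],[-0.01,0,0.02],[-0.03,-0.02,0.05],[-0.04,-0.03,0.04]]' --fingers '[0,0,0,0,0]'

```text
clock: 12.7
position: [473.7, -98.4, 204.3]
ee_rot: [0.999, -0.054, -0.005, 0.001]
contact_force: [1.2, -0.9, -0.4]
gripper_width: 23.4
```

```bash
python3 - <<'E'
from h import *
go((440,-139,60),-16.4)
d=get_image('side')
save(d,'s5.png',(200,120,300,220),2.6)
print(*blues(d),sep='\n')
E
```

```text
pos [473.7 -98.4 204.3] dp [ -33.7  -40.6 -144.3] turn [ 0.001 -0.01  -0.178] F [ 1.2 -0.9 -0.4] w 23.4
([353.0, 226.0], [544.0, -172.1], 66, 65, -16.2)
([267.0, 393.0], [477.0, 281.1], 137, 58, -0.8)
```

View pics/s5.png

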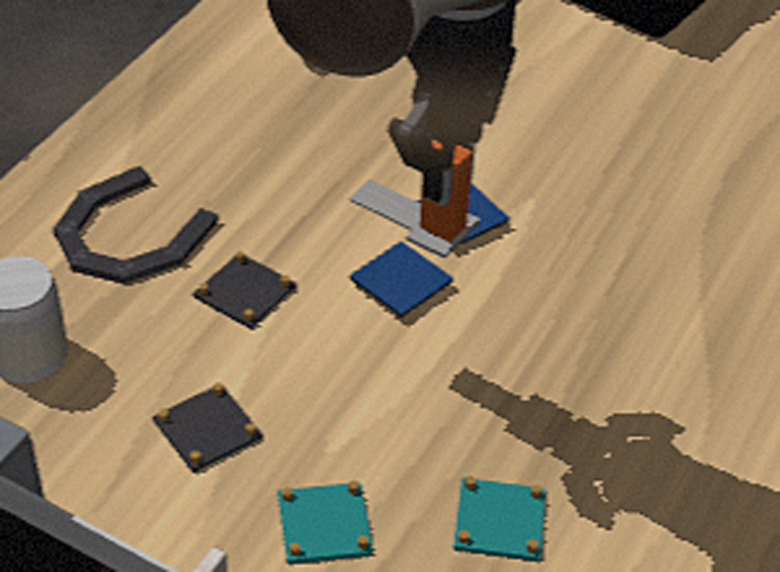

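Plate A now lies studs up at crop (245,290). Next is plate B.

Call:
servo_tool --turn '[[0,-0.005,-0.09],[0,-0.005,-0.088],[0,0,0],[0,0,0],[0,0,0]]' --dp '[[-0.024,-0.02,-0.02],[-0.02,-0.015,-0.04],[0,0,-0.04],[0,0,-0.03],[0,0,0]]' --fingers '[0,0,0,0,0]'

```text
clock: 13.38
position: [422.1, -137.5, 80.9]
ee_rot: [0.989, -0.148, 0.007, -0.0]
contact_force: [0.2, 0.4, -0.4]
gripper_width: 23.4
```

```bash
python3 - <<'E'
from h import *
go((426,-137.5,45.5),-16.3)
E
```

```text
pos [ 422.1 -137.5   80.9] dp [  3.9  -0.  -35.4] turn [0.001 0.014 0.012] F [ 0.2  0.4 -0.4] w 23.4
```

Call:
servo_tool --turn '[[0.001,0.013,0.012],[0,0,0],[0,0,0],[0,0,0],[0,0,0]]' --dp '[[0.003,0,-0.015],[0,0,-0.01],[0,0,-0.006],[0,0,-0.001],[0,0,0]]' --fingers '[0,0,0,0,0]'

```text
clock: 14.0
position: [428.4, -137.2, 50.0]
ee_rot: [0.99, -0.14, 0.004, -0.0]
contact_force: [0.1, -0.8, -0.9]
gripper_width: 23.6
```

```bash
python3 - <<'E'
from h import *
go((426,-137.5,45.5),-16.3)
E
```

```text
pos [ 428.4 -137.2   50. ] dp [-2.4 -0.3 -4.5] turn [ 0.001  0.008 -0.003] F [ 0.1 -0.8 -0.9] w 23.6
```

Call:
servo_tool --turn '[[0.001,0.007,-0.003],[0,0,0],[0,0,0],[0,0,0],[0,0,0]]' --dp '[[-0.003,0,-0.004],[0,0,0],[0,0,0],[0,0,0],[0,0,0]]' --fingers '[0,0,0,0,0]'

```text
clock: 14.62
position: [425.6, -137.2, 46.5]
ee_rot: [0.99, -0.142, 0.001, -0.0]
contact_force: [0.3, -0.6, -1.6]
gripper_width: 23.8
```

```bash
python3 - <<'E'
from h import *
go((426,-137.5,45.5),-16.3)
d=get_image('side');print(*blues(d),sep='\n')
E
```

```text
pos [ 425.6 -137.2   46.5] dp [ 0.4 -0.3 -1. ] turn [-0.     0.002  0.   ] F [ 0.3 -0.6 -1.6] w 23.8
([353.0, 228.0], [542.2, -168.7], 67, 65, -16.4)
([267.0, 392.0], [477.3, 280.7], 137, 58, -0.7)
```

Call:
servo_tool --turn '[[0,0,0],[0,0,0],[0,0,0],[0,0,0],[0,0,0]]' --dp '[[0,0,-0.001],[0.01,-0.003,0],[0.012,-0.0035,0],[0.01,-0.003,0],[0,0,0]]' --fingers '[0,0,0,0,0]'

```text
clock: 15.3
position: [461.2, -147.6, 45.5]
ee_rot: [0.99, -0.142, 0.002, -0.0]
contact_force: [-0.6, -0.8, -0.6]
gripper_width: 23.4
```

```bash
python3 - <<'E'
from h import *
go((460,-147.3,45.5),-16.3)
E
```

```text
pos [ 461.2 -147.6   45.5] dp [-1.2  0.3  0. ] turn [-0.     0.003  0.   ] F [-0.6 -0.8 -0.6] w 23.4
```

Call:
servo_tool --turn '[[0,0,0],[0,0,0],[0,0,0],[0,0,0],[0,0,0]]' --dp '[[0,0,0.008],[0,0,0.01],[0,0,0.01],[0,0,0.01],[0,0,0]]' --fingers '[0,0,0,0,0]'

```text
clock: 15.92
position: [460.1, -147.5, 86.7]
ee_rot: [0.99, -0.142, 0.001, -0.0]
contact_force: [-0.8, 0.5, -1.3]
gripper_width: 23.2
```

Call:
servo_tool --turn '[[0,0,0],[0,0,0],[0,0,0],[0,0,0],[0,0,0]]' --dp '[[0.008,-0.002,0.004],[0.012,-0.003,0.002],[0.013,-0.004,0],[0.013,-0.004,0],[0.01,-0.003,0]]' --fingers '[0,0,0,0,0]'

```text
clock: 16.55
position: [520.0, -164.6, 92.4]
ee_rot: [0.99, -0.142, 0.001, -0.0]
contact_force: [-0.1, 0.2, -1.6]
gripper_width: 23.2
```

Call:
servo_tool --turn '[[0,0,0],[0,0,0],[0,0,0],[0,0,0],[0,0,0]]' --dp '[[0,0,0.005],[0,0,0],[-0.01,0,0.02],[-0.04,0.02,0.05],[-0.04,0.03,0.04]]' --fingers '[0,0,0,0,0]'

```text
clock: 17.18
position: [430.7, -116.6, 201.5]
ee_rot: [0.99, -0.144, -0.004, 0.0]
contact_force: [0.6, 1.0, -0.2]
gripper_width: 23.7
```

```bash
python3 - <<'E'
from h import *
go((427,-223,45.5),-26.6)
d=get_image('side')
save(d,'s6.png',(200,120,300,220),2.6)
print(*blues(d),sep='\n')
E
```

```text
pos [ 430.7 -116.6  201.5] dp [  -3.7 -106.4 -156. ] turn [-0.001 -0.008 -0.176] F [ 0.6  1.  -0.2] w 23.7
([266.0, 393.0], [477.3, 281.4], 137, 58, -0.9)
```

View pics/s6.png

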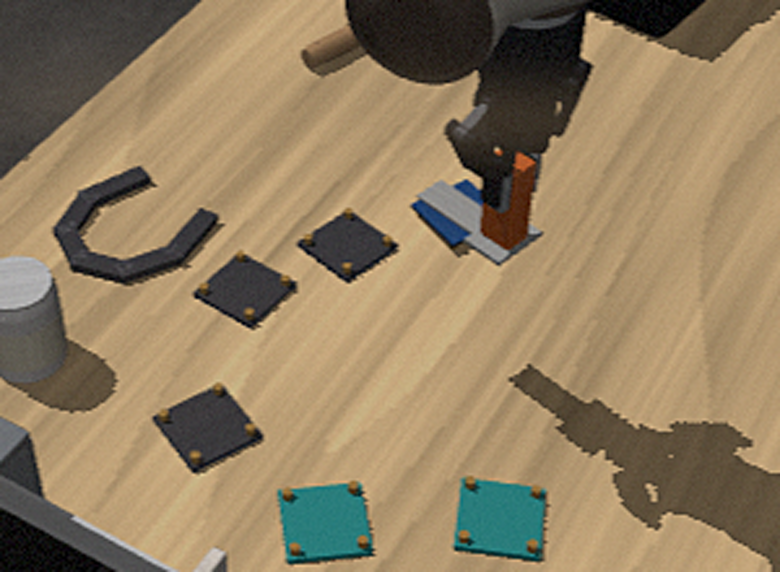

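Plate B is studs up at crop (348,243). Plate C is in place behind the lifter, so it's next.

Call:
servo_tool --turn '[[0,-0.004,-0.09],[0,-0.004,-0.085],[0,0,0],[0,0,0],[0,0,0]]' --dp '[[-0.012,-0.045,-0.01],[0,-0.045,-0.03],[0,-0.01,-0.04],[0,0,-0.035],[0,0,0]]' --fingers '[0,0,0,0,0]'

```text
clock: 17.85
position: [413.6, -215.9, 93.9]
ee_rot: [0.973, -0.229, 0.009, -0.002]
contact_force: [0.2, -0.8, -0.7]
gripper_width: 22.9
```

```bash
python3 - <<'E'
from h import *
go((427,-223,45.5),-26.6)
d=get_image('side');print(*blues(d),sep='\n')
E
```

```text
pos [ 413.6 -215.9   93.9] dp [ 13.4  -7.1 -48.4] turn [-0.001  0.019 -0.002] F [ 0.2 -0.8 -0.7] w 22.9
([376.0, 201.0], [539.3, -278.3], 65, 66, -26.6)
([266.0, 393.0], [477.2, 281.2], 137, 58, -0.8)
```

Call:
servo_tool --turn '[[-0.001,0.015,-0.002],[0,0,0],[0,0,0],[0,0,0],[0,0,0]]' --dp '[[0.008,-0.006,-0.018],[0,0,-0.015],[0,0,-0.01],[0,0,0],[0,0,0]]' --fingers '[0,0,0,0,0]'

```text
clock: 18.52
position: [429.7, -222.6, 59.8]
ee_rot: [0.974, -0.227, 0.012, 0.0]
contact_force: [-0.5, -0.3, -2.1]
gripper_width: 23.1
```

```bash
python3 - <<'E'
from h import *
go((427,-223,45.5),-26.6)
E
```

```text
pos [ 429.7 -222.6   59.8] dp [ -2.7  -0.4 -14.3] turn [ 0.006  0.024 -0.006] F [-0.5 -0.3 -2.1] w 23.1
```

Call:
servo_tool --turn '[[0.006,0.022,-0.005],[0,0,0],[0,0,0],[0,0,0],[0,0,0]]' --dp '[[-0.003,0,-0.006],[0,0,-0.005],[0,0,0],[0,0,0],[0,0,0]]' --fingers '[0,0,0,0,0]'

```text
clock: 19.15
position: [427.1, -222.7, 49.0]
ee_rot: [0.973, -0.23, 0.001, -0.0]
contact_force: [0.5, -0.3, -2.5]
gripper_width: 23.4
```

```bash
python3 - <<'E'
from h import *
go((427,-223,45.5),-26.6)
E
```

```text
pos [ 427.1 -222.7   49. ] dp [-0.1 -0.3 -3.5] turn [-0.     0.002 -0.001] F [ 0.5 -0.3 -2.5] w 23.4
```

Call:
servo_tool --turn '[[0,0.001,0],[0,0,0],[0,0,0],[0,0,0],[0,0,0]]' --dp '[[0,0,-0.003],[0,0,0],[0,0,0],[0,0,0],[0,0,0]]' --fingers '[0,0,0,0,0]'

```text
clock: 19.77
position: [427.2, -222.7, 45.9]
ee_rot: [0.973, -0.23, 0.001, -0.0]
contact_force: [-1.1, -0.1, -1.0]
gripper_width: 23.1
```

Call:
servo_tool --turn '[[0,0,0],[0,0,0],[0,0,0],[0,0,0],[0,0,0]]' --dp '[[0.007,-0.0035,0],[0.009,-0.0045,0],[0.009,-0.0045,0],[0.006,-0.003,0],[0,0,0]]' --fingers '[0,0,0,0,0]'

```text
clock: 20.4
position: [461.4, -239.7, 45.9]
ee_rot: [0.973, -0.23, 0.001, -0.0]
contact_force: [-0.3, -0.2, -1.2]
gripper_width: 23.5
```

```bash
python3 - <<'E'
from h import *
go((458,-239,45.5),-26.6)
d=get_image('side');print(*blues(d),sep='\n')
E
```

```text
pos [ 461.4 -239.7   45.9] dp [-3.4  0.7 -0.4] turn [ 0.     0.002 -0.001] F [-0.3 -0.2 -1.2] w 23.5
([374.0, 201.0], [541.3, -274.1], 59, 66, -27.5)
([266.0, 393.0], [477.2, 281.2], 137, 58, -0.8)
```

Call:
servo_tool --turn '[[0,0,0],[0,0,0],[0,0,0],[0,0,0],[0,0,0]]' --dp '[[0,0,0.008],[0,0,0.01],[0,0,0.01],[0,0,0.01],[0,0,0]]' --fingers '[0,0,0,0,0]'

```text
clock: 21.08
position: [460.1, -239.2, 87.4]
ee_rot: [0.973, -0.23, 0.001, -0.0]
contact_force: [-0.2, 1.2, -1.9]
gripper_width: 23.4
```

Call:
servo_tool --turn '[[0,0,0],[0,0,0],[0,0,0],[0,0,0],[0,0,0]]' --dp '[[0.007,-0.0035,0.004],[0.011,-0.0055,0.002],[0.012,-0.006,0],[0.012,-0.006,0],[0.009,-0.0045,0]]' --fingers '[0,0,0,0,0]'

```text
clock: 21.7
position: [514.7, -266.6, 93.1]
ee_rot: [0.973, -0.23, 0.001, -0.0]
contact_force: [-0.8, 0.6, -2.2]
gripper_width: 23.0
```

Call:
servo_tool --turn '[[0,0,0],[0,0,0],[0,0,0],[0,0,0],[0,0,0]]' --dp '[[0,0,0.005],[0,0,0],[-0.01,0.005,0.02],[-0.03,0.03,0.05],[-0.02,0.05,0.04]]' --fingers '[0,0,0,0,0]'

```text
clock: 22.32
position: [454.0, -185.6, 201.5]
ee_rot: [0.973, -0.232, -0.004, -0.0]
contact_force: [1.2, 1.6, -1.4]
gripper_width: 23.2
```

Call:
servo_tool --turn '[[0,0,0.05],[0,0,0.05],[0,0,0.05],[0,0,0.05],[0,0,0.05]]' --dp '[[0,0.05,0],[0,0.06,0],[0,0.06,0],[0.01,0.06,0],[0.01,0.06,0]]' --fingers '[0,0,0,0,0]'

```text
clock: 22.95
position: [470.4, 111.4, 207.6]
ee_rot: [0.994, -0.106, 0.001, -0.002]
contact_force: [0.7, -0.3, -1.5]
gripper_width: 23.2
```

```bash
python3 - <<'E'
from h import *
go((550,325,205),0)
d=get_image('side')
save(d,'s7.png',(60,130,420,330),1.8)
print(*blues(d),sep='\n')
E
```

```text
pos [470.4 111.4 207.6] dp [ 79.6 213.6  -2.6] turn [-0.005  0.003  0.213] F [ 0.7 -0.3 -1.5] w 23.2
([266.0, 393.0], [477.4, 281.7], 137, 58, -0.8)
```

View pics/s7.png

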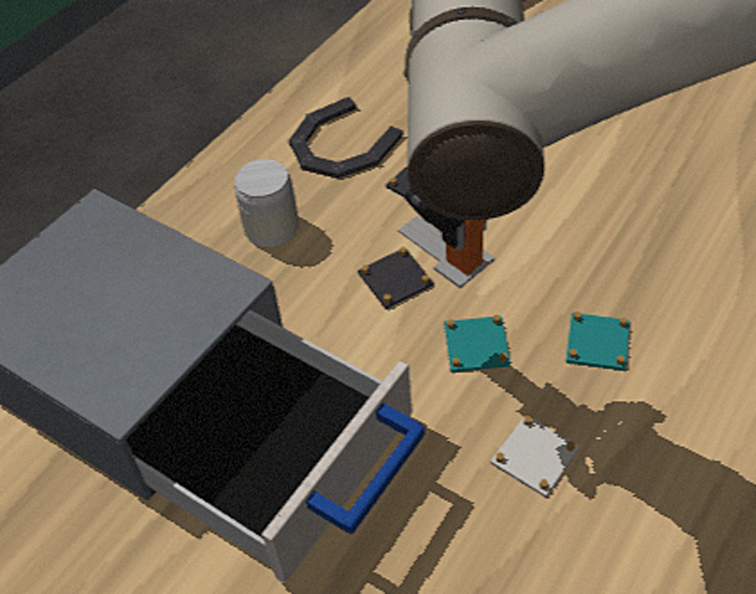

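Call:
servo_tool --turn '[[0,0,0.05],[0,0,0.05],[0,0,0.05],[0,0,0.05],[0,0,0]]' --dp '[[0.018,0.048,0],[0.02,0.05,0],[0.02,0.05,0],[0.02,0.045,0],[0,0,0]]' --fingers '[0,0,0,0,0]'

```text
clock: 23.62
position: [548.8, 317.8, 207.4]
ee_rot: [1.0, 0.002, 0.002, -0.004]
contact_force: [-0.5, -0.7, -2.1]
gripper_width: 23.4
```

```bash
python3 - <<'E'
from h import *
go((555,320,80),0)
d=get_image('side')
save(d,'s8.png',(200,110,260,200),3)
print(*blues(d),sep='\n')
E
```

```text
pos [548.8 317.8 207.4] dp [   6.2    2.2 -127.4] turn [-0.008  0.003 -0.005] F [-0.5 -0.7 -2.1] w 23.4
([266.0, 392.0], [477.7, 280.4], 136, 58, -1.0)
```

View pics/s8.png

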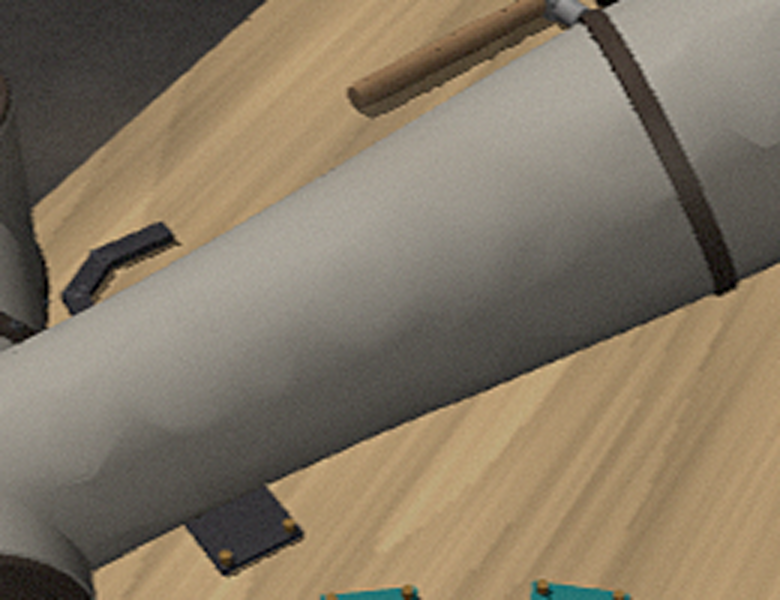

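```bash
python3 - <<'E'
from h import *
d=get_image('top')
save(d,'t9.png',(120,170,330,180),2.4)
E
```

```text
(no output)
```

View pics/t9.png

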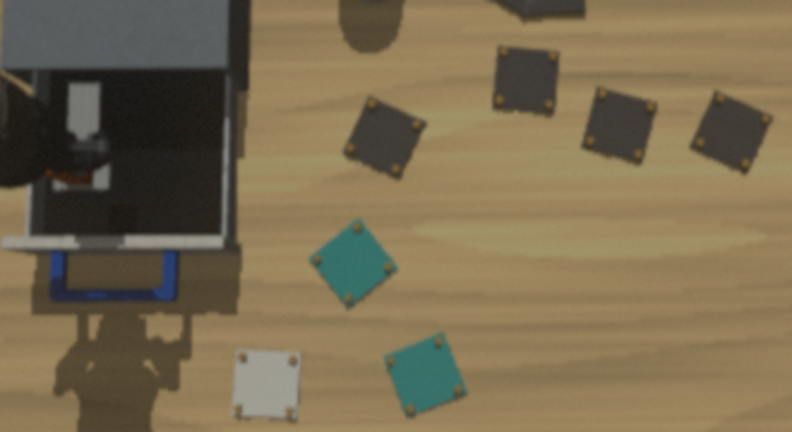

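All four dark plates show studs up, so the lifter can go back.

Call:
servo_tool --turn '[[-0.007,0.003,0],[0,0,0],[0,0,0],[0,0,0],[0,0,0]]' --dp '[[0.006,0.002,-0.04],[0,0,-0.04],[0,0,-0.03],[0,0,-0.015],[0,0,-0.005]]' --fingers '[0,0,0,0,0]'

```text
clock: 24.35
position: [552.5, 310.8, 79.7]
ee_rot: [1.0, -0.002, 0.002, -0.002]
contact_force: [0.6, -0.6, -1.7]
gripper_width: 23.6
```

```bash
python3 - <<'E'
from h import *
go((555,320,58),0)
E
```

```text
pos [552.5 310.8  79.7] dp [  2.5   9.2 -21.7] turn [-0.003  0.003  0.003] F [ 0.6 -0.6 -1.7] w 23.6
```

Call:
servo_tool --turn '[[-0.003,0.003,0],[0,0,0],[0,0,0],[0,0,0],[0,0,0]]' --dp '[[0,0,-0.01],[0,0,-0.005],[0,0,-0.003],[0,0,-0.001],[0,0,0]]' --fingers '[0,0,0,0,0]'

```text
clock: 24.98
position: [554.2, 311.8, 62.9]
ee_rot: [1.0, -0.002, 0.002, -0.002]
contact_force: [-0.0, -0.2, -2.1]
gripper_width: 23.7
```

```bash
python3 - <<'E'
from h import *
go((555,320,58),0)
E
```

```text
pos [554.2 311.8  62.9] dp [ 0.8  8.2 -4.9] turn [-0.004  0.005  0.003] F [-0.  -0.2 -2.1] w 23.7
```

Call:
servo_tool --turn '[[-0.004,0.005,0],[0,0,0],[0,0,0],[0,0,0],[0,0,0]]' --dp '[[0,0,-0.002],[0,0,-0.002],[0,0,-0.001],[0,0,0],[0,0,0]]' --fingers '[0,0,0,0,0]'

```text
clock: 25.6
position: [554.5, 312.1, 58.1]
ee_rot: [1.0, -0.001, 0.0, -0.0]
contact_force: [-0.6, 0.6, -0.4]
gripper_width: 23.4
```

```bash
python3 - <<'E'
from h import *
go((555,320,58),0)
E
```

```text
pos [554.5 312.1  58.1] dp [ 0.5  7.9 -0.1] turn [-0.     0.     0.003] F [-0.6  0.6 -0.4] w 23.4
```

Call:
servo_tool --turn '[[0,0,0],[0,0,0],[0,0,0],[0,0,0],[0,0,0]]' --dp '[[0,0,0],[0,0,0],[0,0,0.02],[0,0,0.05],[0,0,0.05]]' --fingers '[0.05,0.05,0.05,0.05,0.05]'

```text
clock: 26.22
position: [552.8, 310.6, 177.3]
ee_rot: [1.0, -0.001, -0.003, 0.003]
contact_force: [0.5, -1.0, 0.7]
gripper_width: 49.7
```

Call:
servo_tool --turn '[[0,0,0],[0,0,0],[0,0,0],[0,0,0],[0,0,0]]' --dp '[[-0.04,-0.002,0],[-0.05,-0.002,0],[-0.05,0,0],[-0.02,0,0],[0,0,0]]' --fingers '[0,0,0,0,0]'

```text
clock: 26.85
position: [392.0, 308.4, 184.9]
ee_rot: [1.0, -0.001, 0.003, -0.003]
contact_force: [0.3, -0.3, 0.2]
gripper_width: 0.1
```

```bash
python3 - <<'E'
from h import *
go((400,304,75),0)
d=get_image('top');save(d,'t10.png',(110,180,150,130),4)
d=get_image('side');save(d,'s10.png',(60,180,300,260),2.4)
E
```

```text
pos [392.  308.4 184.9] dp [   8.    -4.4 -109.9] turn [-0.006  0.007  0.003] F [ 0.3 -0.3  0.2] w 0.1
```

View pics/s10.png

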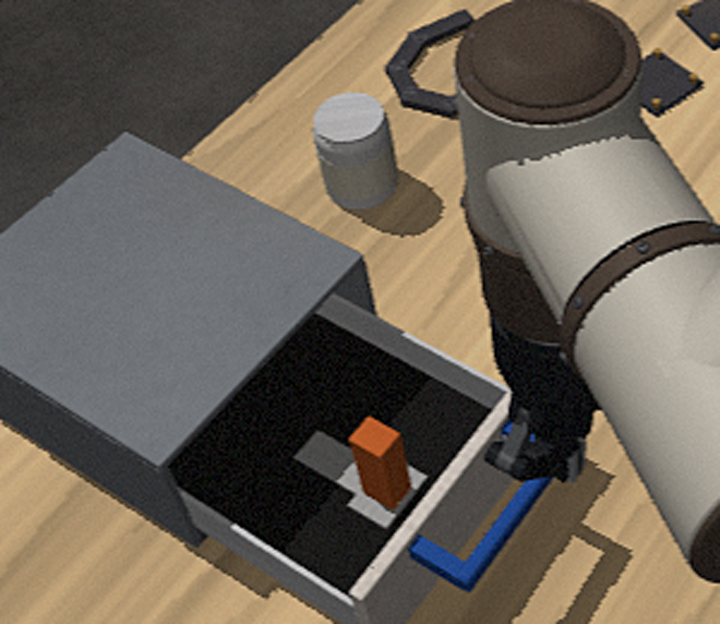

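The lifter stands upright in the drawer. Next I lower behind the handle and push it shut gently.

Call:
servo_tool --turn '[[-0.006,0.006,0],[0,0,0],[0,0,0],[0,0,0],[0,0,0]]' --dp '[[0.004,-0.004,-0.04],[0,0,-0.035],[0,0,-0.025],[0,0,-0.006],[0,0,0]]' --fingers '[0,0,0,0,0]'

```text
clock: 27.58
position: [403.3, 306.4, 76.6]
ee_rot: [1.0, -0.004, 0.003, -0.002]
contact_force: [0.0, 0.1, 0.4]
gripper_width: 0.2
```

Call:
servo_tool --turn '[[0,0,0],[0,0,0],[0,0,0],[0,0,0],[0,0,0]]' --dp '[[0.008,0,-0.002],[0.008,0,-0.001],[0.01,0,0],[0.012,0,0],[0.014,0,0]]' --fingers '[0,0,0,0,0]'

```text
clock: 28.2
position: [458.4, 307.1, 75.5]
ee_rot: [1.0, -0.004, 0.003, -0.003]
contact_force: [-2.7, 0.3, 0.2]
gripper_width: -0.0
```

Call:
servo_tool --turn '[[0,0,0],[0,0,0],[0,0,0],[0,0,0],[0,0,0]]' --dp '[[0.016,0,0],[0.016,0,0],[0.016,0,0],[0.016,0,0],[0.014,0,0]]' --fingers '[0,0,0,0,0]'

```text
clock: 28.82
position: [542.7, 305.9, 75.5]
ee_rot: [1.0, -0.004, 0.003, -0.002]
contact_force: [-2.8, -0.7, 0.1]
gripper_width: 0.2
```

```bash
python3 - <<'E'
from h import *
go((586,304,76),0)
E
```

```text
pos [542.7 305.9  75.5] dp [43.3 -1.9  0.5] turn [-0.005  0.005  0.009] F [-2.8 -0.7  0.1] w 0.2
```

Call:
servo_tool --turn '[[0,0,0],[0,0,0],[0,0,0],[0,0,0],[0,0,0]]' --dp '[[0.012,0,0],[0.01,0,0],[0.008,0,0],[0.006,0,0],[0.004,0,0]]' --fingers '[0,0,0,0,0]'

```text
clock: 29.45
position: [582.0, 305.2, 75.4]
ee_rot: [1.0, -0.005, -0.002, -0.001]
contact_force: [-22.2, 3.7, 11.5]
gripper_width: -0.4
```

Call:
servo_tool --turn '[[0,0,0],[0,0,0],[0,0,0],[0,0,0],[0,0,0]]' --dp '[[0.004,0,0],[0.003,0,0],[0.003,0,0],[0.003,0,0],[0.003,0,0]]' --fingers '[0,0,0,0,0]'

```text
clock: 30.08
position: [581.5, 305.2, 75.8]
ee_rot: [1.0, -0.004, -0.017, 0.004]
contact_force: [-10.4, 1.6, 5.2]
gripper_width: -0.2
```

Call:
servo_tool --turn '[[0,0,0],[0,0,0],[0,0,0],[0,0,0],[0,0,0]]' --dp '[[-0.02,0,0],[-0.04,0,0],[-0.04,0,0.03],[-0.04,0.03,0.04],[0,0.05,0.04]]' --fingers '[0,0,0,0,0]'

```text
clock: 30.7
position: [440.1, 383.5, 185.1]
ee_rot: [1.0, -0.005, -0.016, 0.004]
contact_force: [2.4, 0.4, 0.1]
gripper_width: 0.3
```

Call:
servo_tool --turn '[[0,0,0],[0,0,0],[0,0,0],[0,0,0],[0,0,0]]' --dp '[[-0.03,0.05,0.02],[-0.03,0.05,0],[-0.02,0.05,0],[0,0,0],[0,0,0]]' --fingers '[0,0,0,0,0]'

```text
clock: 31.32
position: [359.9, 545.2, 213.0]
ee_rot: [1.0, -0.002, -0.01, -0.005]
contact_force: [0.3, 0.1, 1.3]
gripper_width: -0.4
```

```bash
python3 - <<'E'
from h import *
d=get_image('top');save(d,'t11.png',(100,90,340,260),2.3)
d=get_image('side')
a=d['img'][280:440,120:240];save(d,'s11.png',(110,150,300,270),2)
print('bar end px now',blues(d), read_state()['contact_force'])
E
```

```text
bar end px now [([208.0, 331.0], [650.1, 230.6], 46, 90, 40.9)] [ 0.40928131 -0.70924816 -0.41446159]
```

View pics/s11.png

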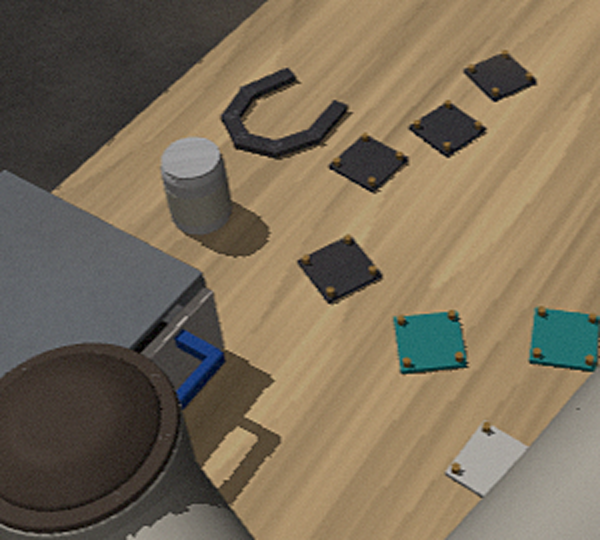

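View pics/t11.png

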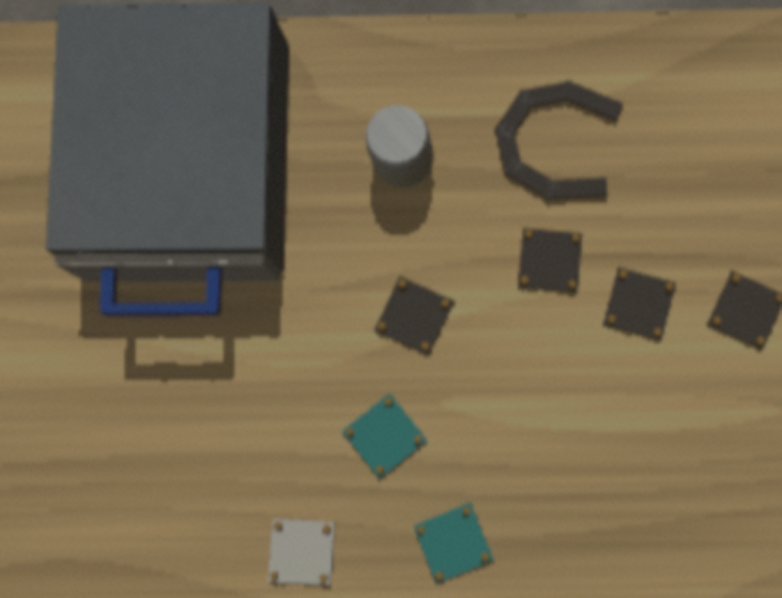

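```bash
python3 - <<'E'
from h import *
a=cv2.imread('pics/top0.png')[:,:,::-1].astype(int); b=get_image('top')['img'].astype(int)
f=lambda i:(i[:,150:190,2]-i[:,150:190,0]).mean(1)[217:232].round()
print(f(a),f(b))
job_done()
E
```

```text
[-27. -26. -26. -19.   9.  44.  61.  61.  49.  24.  -8. -25. -29. -30.
 -31.] [-26. -26. -26. -19.   8.  44.  61.  61.  50.  24.  -9. -25. -29. -30.
 -31.]
the job is handed in; nothing more can be done
```

I handed the job in at about 32 s on the robot's clock. The hand-in reported no verdict, so what follows rests on my own checks.

- **Plates:** I pulled the drawer to its stop and took out the lifter. With the blade tip under the near edge, I tipped over the three blue plates that were there. The last pictures from both cameras show all three, plus the untouched plate_ok, lying flat with studs up. The fingers stayed off the plates.
- **Lifter and drawer:** The lifter stood upright on the drawer floor in the last view before closing. I closed gently and could not see it afterwards. The drawer came up hard against its shut position (22 N, within the 40 N limit). The handle's pixel profile matches the first picture, so it is shut.
- **Tin, horseshoe and arm:** The tin and horseshoe look undisturbed. The arm ended clear of everything, with readings under 1 N.

No checks failed. The top camera's first blue mask was off by several millimetres, so I used the side camera's plate positions.

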